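# Seat an angle bracket on the magnetic chuck and throw the lever to full hold

### The job

The angle bracket lies loose and crooked on the magnetic chuck, with the magnet lever at release. Push the bracket along the chuck with the fingertips, never lifting it, into the corner of the two stop rails, the edge of its lying leg flat against the long rear rail and its end touching the short end rail. Then push the lever over, past the light-hold click, right to its far stop at full hold, leave it there and leave the other things on the bench where they are.

Things in the scene. Friction and masses are not known exactly. Their poses are not given: they have to be found in the camera images.
- chuck: Permanent-magnet chuck bolted to the bench: grey block, striped steel top, 150 (x) by 300 (y) by 65 mm high. Origin at the centre of its underside; x towards its long rear rail, y towards its short end rail. The lever's boss and index plate (72 mm across) are at its -y end. Hold-down flanges reach 25 mm out at both ends, 18 mm high (bolts 29 mm).
- rail_corner (a point): Where the inner faces of the two dark steel stop rails meet on the chuck's top face: chuck frame 75, 150, 65 mm. Both rails are 8 mm thick and stand 12 mm above the top. The rear rail's inner face is the plane x = 75 mm along the whole long side; the end rail's is the plane y = 150 mm, from x = -37 to 73 mm.
- bracket: The work: loose 110 mm length of dark steel angle 60 x 40 x 8 mm, about 0.64 kg, on the chuck's top, up to 0.2 rad askew. Origin at the underside, centre of the 60 x 110 mm lying leg (8 mm thick, x = -30 to 30); the upright leg, on the side facing away from the rear rail, fills x = -30 to -22, z = 0 to 40 mm. y along its length. Slides with dry friction (a push of 3 to 6 N). No magnetic pull.
- toe_left (a point): Lower corner of the bracket at the free edge of its lying leg, at the +y end (bracket frame 30, 55, 0 mm): this corner goes into the corner of the rails.
- toe_right (a point): Lower corner of the bracket at the free edge of its lying leg, at the -y end (bracket frame 30, -55, 0 mm).
- lever_knob (a point): Centre of the black ball knob, 28 mm across, on the end of the magnet lever (round steel shank 12 mm thick); 105 mm from the pivot.
- lever_pivot (a point): Point on the lever's spindle axis in the plane in which the knob swings: chuck frame 0, -185, 38 mm. The axis is parallel to the chuck's y; the knob swings in an upright plane 35 mm outside the chuck's -y end.
- hold_lever (a joint): Angle of the magnet lever, rad. 0: release stop, leaning 0.75 rad from upright to the chuck's -x side. 0.75: upright, light-hold click. 1.5: far stop, full hold, leaning to +x. A sprung detent draws it to the nearest: let go between about 0.4 and 1.1 it falls back into the light-hold click, past about 1.2 it snaps to the far stop. Pushing the knob takes 5 to 16 N, most near the release stop.
- parallel: Bystander: loose ground steel parallel, 25 x 60 x 25 mm, lying on the chuck's top near its front right (-x, -y) corner; origin at the centre of its underside.
- discs: Bystander: loose stack of abrasive flap discs, 114 mm across, 39 mm high, on the bench outside the lever; origin at the centre of its underside.
- grinder: Bystander: loose angle grinder lying on the bench beyond the end-rail end of the chuck, about 270 mm long, 75 mm high; origin on the bench under its body.
- sprayer: Bystander: loose trigger spray bottle, 68 mm across, 200 mm high, standing on the bench outside the lever, towards the back; origin at the centre of its underside.
- file: Bystander: loose flat file with wooden handle, 320 mm long, 25 mm high, lying on the bench in front of the chuck; origin on the bench under it.
- square: Bystander: loose try square, 145 x 105 x 14 mm, lying on the bench behind the chuck; origin on the bench under it.
- tin: Bystander: loose round tin of polishing paste, 87 mm across, 34 mm high, on the bench behind the chuck; origin at the centre of its underside.
There are look-alikes about, which are no part of the job. Of the things shaped like the bracket, the steel one is meant.

How it is judged:
By the outcome, as a careful person would: the job done as asked, in the order asked, and still so for the second after the job is handed in, with the robot touching nothing.
It also fails if it takes over 58 s, if anything falls off the work surface, if the arm or the gripper's body presses on something with over 40 N, if the wrist force passes 120 N, or if a joint passes its speed limit or range.

### The arm

A 6-joint arm with a two-finger parallel gripper is mounted at the origin on the work surface. World frame = base frame: x ahead of the robot, y to its left, z up, the work surface at z = 0. Lengths are in m, angles in rad, forces in N, time in s.
With the tool pointing down it reaches from about 0.25 to 0.725 m from the base axis. Payload 9.7 kg.
Tool frame: the origin (TCP) lies at the very end of the fingers, on their centre line; the grasp point (between the pads) lies 19 mm behind it; z points along the fingers, y is the direction in which the jaws open and shut (so a half turn about z gives the same grasp; the last joint's range is limited). The gripper opens to 85 mm and grips with 20 to 120 N. Pads are 22 mm wide; open, the fingers measure 114 mm over their backs; the gripper's body (76 mm by 85 mm) begins 54 mm behind the grasp point. The pads swing forward as they close: fully open they stand 13 mm farther back than shut.
Start: joints at [-1.16, 0.087, 0.176, 1.66, 0, 1.571], TCP at [0.22, -0.504, 0.194] pointing down, gripper open.
Joint ranges: [-3.13, 3.13], [-0.85, 1.81], [-1.15, 1.24], [-2.2, 2.28], [-1.44, 1.52], [-3.14, 3.14]. Speed limits (rad/s): [2.22, 2.22, 2.57, 3.14, 3.14, 3.14].

### API

Orientations are given as a 3x3 rotation matrix whose columns are the frame's x, y, z axes.
In Python, from cell import ctrl, read_camera, workorder gives the robot as it stands.
- The arm moves only by the tool apply_moves, never from a script. Its argument "moves" is a list of rows, each a list of 7 numbers: the turn, a rotation vector about the tool's x, y, z in rad, then the shift along the tool's x, y, z in m, then the finger opening in m, from 0 to 0.0854. A call has 1 to 20 rows; each row shifts and turns the commanded pose from where the row before left it, along the tool's axes as they then stand; what a row does not reach is not made up. A row lasts 1/12 s, in which the tool goes at most 41.7 mm and 7.16 degrees, less where a joint would pass 70% of its speed; a pose out of reach is approached as far as the arm can. A call with a gripper value outside its range is refused whole. The fingers move at their own pace and stop on an object; the grip force is fixed at half the most. Time passes only in rows, so rows that do not move let the fingers close. It gives the time, the measured TCP pose, the force and the opening at its end, in the units of the state.
- ctrl.state(): the state, without advancing time (a new reading comes with each control period).
- read_camera(name): name is "side" or "top"; returns a dict with "img" (400x640x3 uint8, red, green, blue), "K" (3x3 intrinsics, pixels), "origin" and "attitude" of the camera in the world. Camera axes: x right, y down, z forward; pixel columns grow to the right and rows downward; lengths in m; the calibration is good to about 2 mm. A picture is of the moment at which its call begins. There is no depth.
- workorder.hand_in(): hands the job in, once; it reports no verdict.
The state is a dict: "time": time; "joints": joint angles; "qvel": joint speeds; "joint_efforts": joint torques, N m; "tcp_pos": TCP position; "orientation": TCP orientation; "wrist_force": force on the tool from outside, world axes, zero at the start; "torque": the same for the moment, N m; "grip_width": opening from 0.0 (shut) to 1.0 (fully open).
Only numpy, scipy, OpenCV 4.12 (cv2) and the standard library are available. Lean on these libraries where they do the work, as an engineer would, in place of code of your own. Each camera call takes 0.05 s, during which the arm holds its last target. There are 200 camera calls.

## Working session

There is one attempt and no reset: what is moved stays moved. The work goes in short steps, Python scripts to look and compute and a tool call to move; the robot and the scene stay as the last step left them, time stands still between calls to the robot, and variables do not carry over. Pictures are saved under pics/ and viewed, about 8 in all and at most 12, crops included, and the job is handed in when it is done.

Besides the shell and the picture viewer there is one more tool, called by a JSON object that holds its "name" and its "arguments". apply_moves: Moves the arm, as the interface text tells. Its arguments: {"type":"object","properties":{"moves":{"type":"array","items":{"type":"array","items":{"type":"number"}}}},"required":["moves"]}

```bash
ls; mkdir -p pics; python3 - <<'E'
from cell import ctrl, read_camera
import cv2
for n in("side","top"):
    d=read_camera(n);cv2.imwrite(f"pics/{n}0.png",d["img"][:,:,::-1]);print(n,d["K"],d["origin"],d["attitude"])
s=ctrl.state();print(s)
E
```

```text
pics
side [[368.34031995   0.         315.50587405]
 [  0.         368.34031995 197.46751901]
 [  0.           0.           1.        ]] [0.06974839 0.45626448 0.73092295] [[-0.68256757 -0.52316247  0.51029653]
 [-0.73057682  0.50655828 -0.45788232]
 [-0.01894809 -0.68534644 -0.72797063]]
top [[397.09800273   0.         323.90456877]
 [  0.         397.09800273 201.60897553]
 [  0.           0.           1.        ]] [0.40712907 0.03726462 1.01082438] [[ 0.00853858 -0.98993985  0.14123096]
 [-0.99995127 -0.00915274 -0.00369959]
 [ 0.00495502 -0.14119248 -0.98996976]]
{'time': 0.1, 'joints': array([-1.15998690e+00,  8.73949180e-02,  1.75229637e-01,  1.65983335e+00,
       -1.56507916e-05,  1.57080511e+00]), 'qvel': array([-0.00051592, -0.00116166,  0.00247923,  0.00027021, -0.0007228 ,
        0.00183113]), 'joint_efforts': array([-2.46812915e-04, -5.21563697e+01,  4.65650833e+01,  1.60935649e-02,
        4.39128951e-05, -3.01852005e-06]), 'tcp_pos': array([ 0.21953511, -0.50400296,  0.19366794]), 'orientation': array([[ 9.16801378e-01,  3.99343197e-01, -4.94491272e-04],
       [ 3.99343503e-01, -9.16800723e-01,  1.09602120e-03],
       [-1.56613441e-05, -1.20230563e-03, -9.99999277e-01]]), 'wrist_force': array([0.85361362, 0.25430895, 0.90985784]), 'torque': array([ 0.01792517,  0.00120405, -0.02448562]), 'grip_width': 0.9991543062219533}
```

View pics/top0.png

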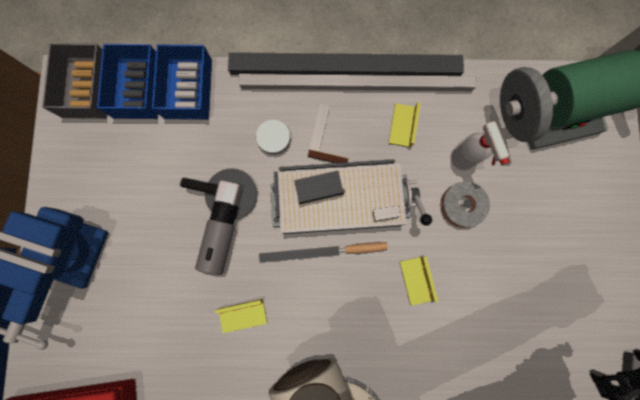

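View pics/side0.png

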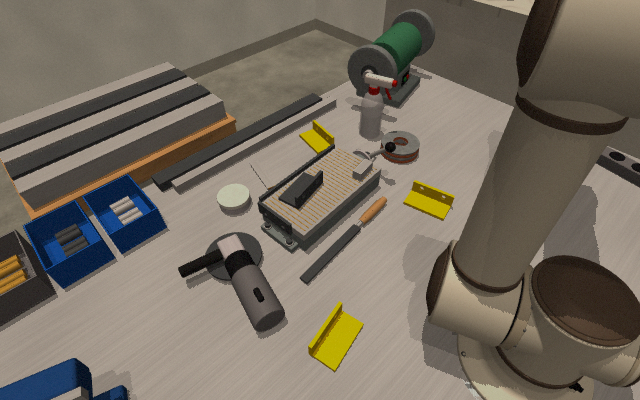

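The top view shows the chuck at about (275–410, 162–235) with the rear rail upward (+x) and the end rail at left (+y). The bracket is at (320,187), the parallel at (386,213), and the knob at (426,219). In the side view the bracket is at (300,187), with its upright leg towards the robot. Next I'll enlarge both.

```bash
python3 - <<'E'
import cv2
a=cv2.imread("pics/top0.png")[152:242,262:442];b=cv2.imread("pics/side0.png")[130:250,240:410]
cv2.imwrite("pics/top0c.png",cv2.resize(a,(792,396),interpolation=cv2.INTER_CUBIC))
cv2.imwrite("pics/side0c.png",cv2.resize(b,(782,552),interpolation=cv2.INTER_CUBIC))
E
```

```text
(no output)
```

View pics/top0c.png

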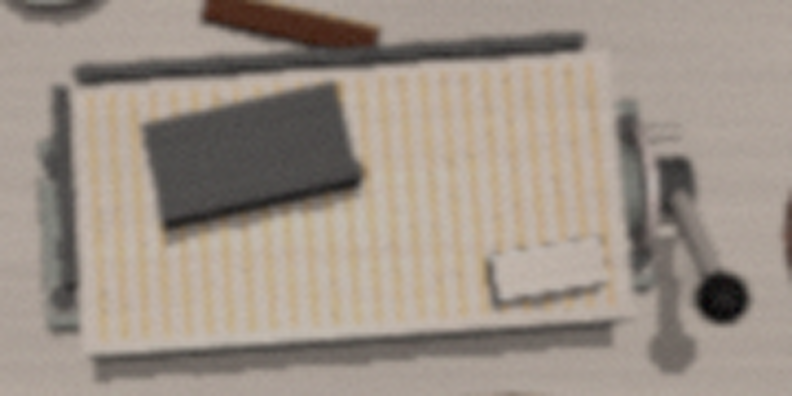

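View pics/side0c.png

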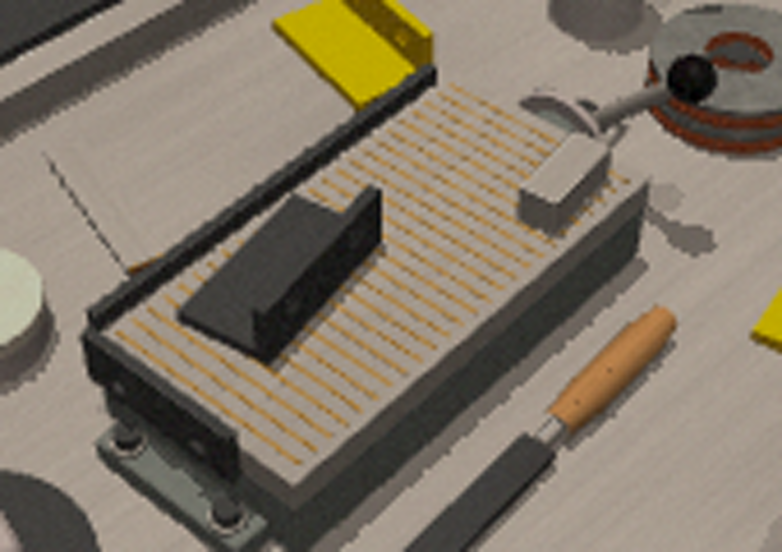

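The top crop (×4.4, origin 262,152) shows the chuck's top face corners at about FL(92,354), FR(634,318) and BR(608,52). Bracket toe_left is at (143,124), toe_right at (333,83), and the knob at (722,297). The side crop (×4.6, origin 240,130) confirms the upright leg faces the front, with the knob at (692,77).

```bash
cat > h.py <<'E'
import numpy as np, cv2
from cell import ctrl, read_camera
CAM={}
def cam(n):
    if n not in CAM: CAM[n]=read_camera(n)
    return CAM[n]
def ray(n,u,v):
    d=cam(n);r=d["attitude"]@np.linalg.solve(d["K"],[u,v,1]);return d["origin"],r/np.linalg.norm(r)
def plane(n,u,v,z):
    o,r=ray(n,u,v);return o+r*(z-o[2])/r[2]
def tri(p,q):
    o1,r1=ray("top",*p);o2,r2=ray("side",*q)
    s=np.linalg.lstsq(np.c_[r1,-r2],o2-o1,rcond=None)[0];a=o1+s[0]*r1;b=o2+s[1]*r2
    return (a+b)/2,np.linalg.norm(a-b)
def proj(n,P):
    d=cam(n);c=d["K"]@(d["attitude"].T@(np.asarray(P)-d["origin"]));return c[:2]/c[2]
T=lambda x,y:(262+(x-.0)/4.4,152+y/4.4)   # crop->full
S=lambda x,y:(240+x/4.6,130+y/4.6)
E
python3 - <<'E'
from h import *
np.set_printoptions(precision=4,suppress=True)
P={k:plane("top",*T(*c),z)for k,c,z in[("FL",(92,354),.065),("FR",(634,318),.065),("BR",(608,52),.065),("railL",(76,70),.077),("railR",(583,38),.077),("railLin",(78,82),.077),("railRin",(584,48),.077),("tl",(143,124),.073),("tr",(333,83),.073),("upL",(165,224),.105),("upR",(360,182),.105)]}
for k,p in P.items():print(k,p)
d=lambda a,b:(np.linalg.norm(P[a]-P[b]),np.arctan2(*(-(P[a]-P[b])[:2]))) 
print("front",d("FL","FR"),"right",np.linalg.norm(P["BR"]-P["FR"]),"br",d("tl","tr"),"up",d("upL","upR"))
for a,b in[("FL","FR"),("railL","railR"),("railLin","railRin"),("tl","tr"),("upL","upR")]:
    v=P[a]-P[b];print(a,"yaw",np.arctan2(-v[0],v[1]))
v=P["BR"]-P["FR"];print("right yaw",np.arctan2(v[1],v[0]))
print("knob",tri(T(722,297),S(692,77)))
print("sideFL",plane("side",*S(292,487),.065),"sideFR",plane("side",*S(648,182),.065))
print("side bracket toe_left",plane("side",*S(180,317),.073),"toe_right",plane("side",*S(298,195),.073))
E
```

```text
FL [0.4671 0.1306 0.065 ]
FR [ 0.4892 -0.1631  0.065 ]
BR [ 0.637  -0.1517  0.065 ]
railL [0.6212 0.1417 0.077 ]
railR [ 0.6418 -0.1357  0.077 ]
railLin [0.6145 0.1405 0.077 ]
railRin [ 0.6362 -0.1362  0.077 ]
tl [0.5923 0.1049 0.073 ]
tr [0.6162 0.0012 0.073 ]
upL [0.5328 0.09   0.105 ]
upR [ 0.556 -0.012  0.105]
front (np.float64(0.2945047634935922), np.float64(3.066379522467658)) right 0.14822842110639556 br (np.float64(0.10641969430831712), np.float64(2.915330215065823)) up (np.float64(0.10463911770786312), np.float64(2.91781235878914))
FL yaw 0.07521313112213511
railL yaw 0.07422354785060326
railLin yaw 0.07828008151203139
tl yaw 0.22626243852397046
upL yaw 0.22378029480065326
right yaw 0.07683571334904551
knob (array([ 0.4969, -0.1972,  0.1157]), np.float64(0.002289199366725171))
sideFL [0.4683 0.1385 0.065 ] sideFR [ 0.49   -0.1572  0.065 ]
side bracket toe_left [0.5894 0.1098 0.073 ] toe_right [0.6166 0.001  0.073 ]
```

{"name": "apply_moves", "arguments": {"moves": [[0,0,0.112,0,0,0,0.06],[0,0,0.112,0,0,0,0.06],[0,0,0.111,0,0,0,0.06],[0,0,0,0.0192,-0.0305,0,0.06],[0,0,0,0.0192,-0.0305,0,0.06],[0,0,0,0.0192,-0.0305,0,0.06],[0,0,0,0.0192,-0.0305,0,0.06],[0,0,0,0.0192,-0.0305,0,0.06],[0,0,0,0.0192,-0.0305,0,0.06],[0,0,0,0.0192,-0.0305,0,0.06],[0,0,0,0.0192,-0.0305,0,0.06],[0,0,0,0.0192,-0.0305,0,0.06],[0,0,0,0.0192,-0.0305,0,0.06],[0,0,0,0.0192,-0.0305,0,0.06],[0,0,0,0.0192,-0.0305,0,0.06],[0,0,0,0.0192,-0.0305,0,0.06],[0,0,0,0.0192,-0.0305,0,0.06],[0,0,0,0.0192,-0.0305,0,0.06],[0,0,0,0.0192,-0.0305,0,0.06],[0,0,0,0.0192,-0.0305,0,0.06]]}}

```text
time: 1.87
tcp_pos: [0.5063, 0.0394, 0.1943]
orientation: [[0.997, 0.077, 0.0], [0.077, -0.997, -0.0], [0.0, 0.0, -1.0]]
wrist_force: [0.7, -0.7, 0.0]
grip_width: 0.705
```

```bash
cat >> h.py <<'E'
C=np.array([.5535,-.0071]);YAW=.076;R=np.array([[np.cos(YAW),-np.sin(YAW)],[np.sin(YAW),np.cos(YAW)]])
def st():
    s=ctrl.state();p=s["tcp_pos"];o=s["orientation"]
    print("t",round(s["time"],2),"chuck mm",np.round(1e3*np.r_[R.T@(p[:2]-C),p[2]],1),"yaw err",round(np.arctan2(o[1,0],o[0,0])-YAW,4),"zaxis",np.round(o[:,2],3),"F chuck",np.round(np.r_[R.T@s["wrist_force"][:2],s["wrist_force"][2]],1),"grip",round(s["grip_width"],3))
E
python3 -c "from h import *;st()"
```

```text
t 1.87 chuck mm [-43.5  49.9 194.3] yaw err 0.0014 zaxis [ 0. -0. -1.] F chuck [ 0.7 -0.7  0. ] grip 0.705
```

{"name": "apply_moves", "arguments": {"moves": [[0,0,0,-0.003,0.002,0.03,0.06],[0,0,0,0,0,0.03,0.06],[0,0,0,0,0,0.03,0.06],[0,0,0,0,0,0.015,0.06],[0,0,0,0,0,0.008,0.06],[0,0,0,0,0,0.006,0.06],[0,0,0,0,0,0,0.06],[0,0,0,0,0,0,0.06]]}}

```text
time: 2.53
tcp_pos: [0.5035, 0.0352, 0.0763]
orientation: [[0.997, 0.076, 0.001], [0.076, -0.997, 0.0], [0.001, -0.0, -1.0]]
wrist_force: [0.3, 0.2, 0.7]
grip_width: 0.703
```

```bash
python3 - <<'E'
from h import *
st();a=cam("side")["img"][110:270,230:420,::-1];cv2.imwrite("pics/s1.png",cv2.resize(a,None,fx=3.6,fy=3.6,interpolation=cv2.INTER_CUBIC))
E
```

```text
t 2.53 chuck mm [-46.7  46.   76.3] yaw err -0.0004 zaxis [ 0.001  0.    -1.   ] F chuck [0.3 0.2 0.7] grip 0.703
```

View pics/s1.png

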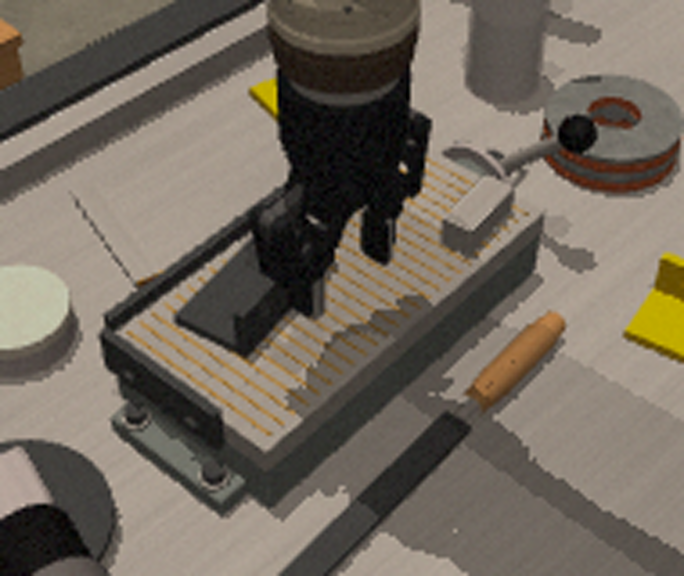

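The fingers stand behind the upright leg, with tips at (312,305) and (378,255) clear of the chuck. Next I push +x with both fingertips.

{"name": "apply_moves", "arguments": {"moves": [[0,0,0,0.004,0,0.003,0.06],[0,0,0,0.004,0,0,0.06],[0,0,0,0.004,0,0,0.06],[0,0,0,0.003,0,0,0.06],[0,0,0,0.003,0,0,0.06],[0,0,0,0.003,0,0,0.06],[0,0,0,0.003,0,0,0.06],[0,0,0,0.003,0,0,0.06],[0,0,0,0.003,0,0,0.06],[0,0,0,0.003,0,0,0.06],[0,0,0,0.003,0,0,0.06],[0,0,0,0.002,0,0,0.06],[0,0,0,0.002,0,0,0.06],[0,0,0,0.002,0,0,0.06]]}}

```text
time: 3.75
tcp_pos: [0.5451, 0.0385, 0.0723]
orientation: [[0.997, 0.076, -0.0], [0.076, -0.997, 0.0], [-0.0, -0.0, -1.0]]
wrist_force: [-0.1, -0.4, 0.1]
grip_width: 0.705
```

```bash
python3 -c "from h import *;st()"
```

```text
t 3.75 chuck mm [-5.  46.1 72.3] yaw err -0.0002 zaxis [-0.  0. -1.] F chuck [-0.1 -0.4  0.1] grip 0.705
```

{"name": "apply_moves", "arguments": {"moves": [[0,0,0,0.002,0,0,0.06],[0,0,0,0.002,0,0,0.06]]}}

```text
time: 3.92
tcp_pos: [0.549, 0.0388, 0.0723]
orientation: [[0.997, 0.076, 0.0], [0.076, -0.997, -0.0], [0.0, 0.0, -1.0]]
wrist_force: [-0.2, 0.4, -0.4]
grip_width: 0.703
```

```bash
python3 - <<'E'
from h import *
st();a=cam("side")["img"][110:270,230:420,::-1];cv2.imwrite("pics/s2.png",cv2.resize(a,None,fx=3.6,fy=3.6,interpolation=cv2.INTER_CUBIC))
E
```

```text
t 3.92 chuck mm [-1.  46.1 72.3] yaw err -0.0002 zaxis [ 0. -0. -1.] F chuck [-0.1  0.4 -0.4] grip 0.703
```

View pics/s2.png

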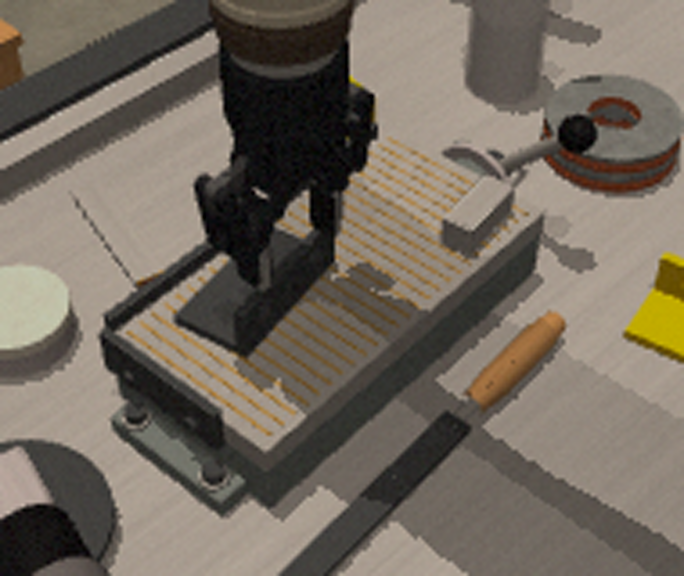

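The upright leg at (240–335, 240–350) appears in front of the fingers and the bracket seems hardly moved, which I did not expect. I'll check this by projection.

```bash
python3 - <<'E'
from h import *
q=lambda P:np.round((proj("side",P)-[230,110])*3.6)
w=lambda x,y,z:np.r_[C+R@np.array([x,y])/1e3,z/1e3]
for x in(-46.7,-1):
  for y in(46+35,46-35):
    print("tip",x,y,q(w(x,y,76)))
print("upright outer orig: L bot/top",q(w(-13,102,65)),q(w(-13,102,105)),"R",q(w(4,-6,65)),q(w(4,-6,105)))
print("expected now (face x=10): L",q(w(10,105,65)),q(w(10,105,105)),"R",q(w(10,-5,65)),q(w(10,-5,105)),"toeL",q(w(70,105,73)),"toeR",q(w(70,-5,73)))
print("toeL orig",q(w(46,111,73)),"fl corner",q(w(-75,150,65)))
E
```

```text
tip -46.7 81 [308. 357.]
tip -46.7 11 [377. 300.]
tip -1 81 [258. 323.]
tip -1 11 [328. 269.]
upright outer orig: L bot/top [250. 360.] [247. 320.] R [339. 264.] [339. 223.]
expected now (face x=10): L [223. 346.] [219. 305.] R [331. 261.] [331. 219.] toeL [161. 295.] toeR [271. 215.]
toeL orig [179. 317.] fl corner [268. 453.]
```

{"name": "apply_moves", "arguments": {"moves": [[0,0,0,0,0,-0.02,0.06],[0,0,0,-0.025,0,0,0.06],[0,0,0,-0.025,0,0,0.06],[0,0,0,0,0,0.01,0.06],[0,0,0,0,0,0.006,0.06],[0,0,0,0,0,0.004,0.06],[0,0,0,0,0,0.003,0.06],[0,0,0,0,0,0,0.06]]}}

```text
time: 4.68
tcp_pos: [0.499, 0.035, 0.0683]
orientation: [[0.997, 0.076, -0.001], [0.076, -0.997, -0.0], [-0.001, -0.0, -1.0]]
wrist_force: [0.4, 0.2, 0.2]
grip_width: 0.701
```

```bash
python3 - <<'E'
from h import *
st();a=cam("top")["img"][100:250,262:442,::-1];cv2.imwrite("pics/t2.png",cv2.resize(a,None,fx=3.9,fy=3.9,interpolation=cv2.INTER_CUBIC))
cv2.imwrite("pics/side_raw.png",cam("side")["img"][:,:,::-1])
q=lambda P:np.round((proj("top",P)-[262,100])*3.9)
w=lambda x,y,z:np.r_[C+R@np.array([x,y])/1e3,z/1e3]
for z in(72,112):
  print(z,[q(w(-51,46+d,z)) for d in(-35,0,35)])
E
```

```text
t 4.68 chuck mm [-51.1  46.1  68.3] yaw err -0.0003 zaxis [-0.001 -0.    -1.   ] F chuck [0.4 0.2 0.2] grip 0.701
72 [array([296., 461.]), array([239., 464.]), array([182., 468.])]
112 [array([299., 454.]), array([239., 458.]), array([179., 462.])]
```

View pics/t2.png

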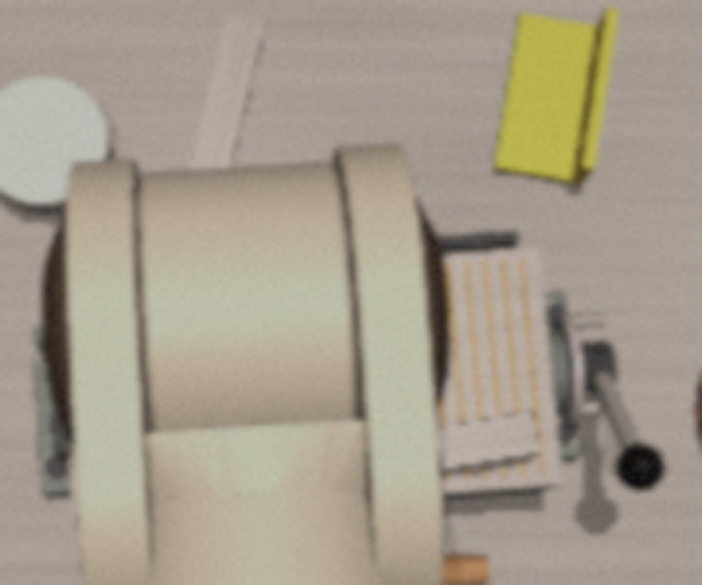

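The wrist hides the fingers from above (40–445, 150–585), so I'll probe downwards watching the force.

{"name": "apply_moves", "arguments": {"moves": [[0,0,0,0,0,0.003,0.06],[0,0,0,0,0,0.003,0.06],[0,0,0,0,0,0,0.06]]}}

```text
time: 5.03
tcp_pos: [0.4989, 0.035, 0.0626]
orientation: [[0.997, 0.076, -0.001], [0.076, -0.997, -0.0], [-0.001, -0.0, -1.0]]
wrist_force: [-0.2, 0.2, -1.3]
grip_width: 0.711
```

{"name": "apply_moves", "arguments": {"moves": [[0,0,0,0,0,0.002,0.06],[0,0,0,0,0,0.002,0.06],[0,0,0,0,0,0,0.06]]}}

```text
time: 5.28
tcp_pos: [0.4988, 0.035, 0.0588]
orientation: [[0.997, 0.076, -0.0], [0.076, -0.997, -0.0], [-0.0, -0.0, -1.0]]
wrist_force: [-0.2, -0.7, -0.3]
grip_width: 0.7
```

```bash
python3 - <<'E'
from h import *
st();d=cam("side")["img"]
a=d[110:270,230:420,::-1];cv2.imwrite("pics/s3.png",cv2.resize(a,None,fx=3.6,fy=3.6,interpolation=cv2.INTER_CUBIC))
E
```

```text
t 5.28 chuck mm [-51.3  46.1  58.8] yaw err -0.0002 zaxis [-0. -0. -1.] F chuck [-0.3 -0.7 -0.3] grip 0.7
```

View pics/s3.png

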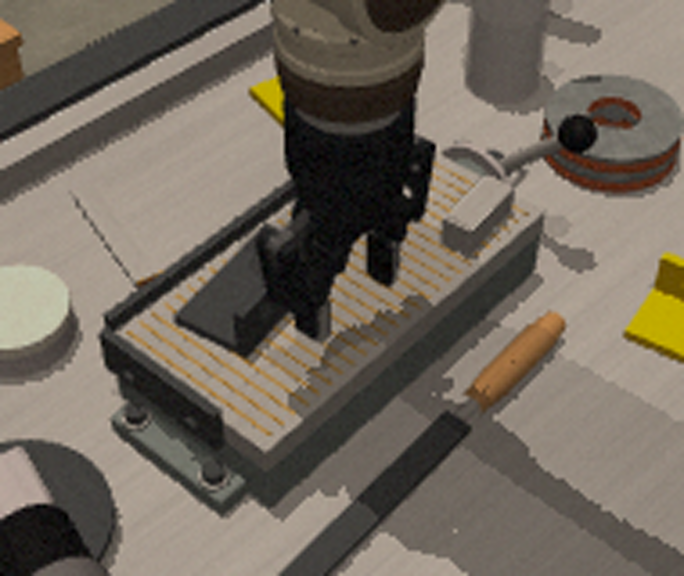

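The fingertips are at (315,338) and (380,283), about 30 mm above where the stated TCP puts them. They passed over the upright leg without touching it, and the bracket has not moved. I'll probe further down in force-checked steps.

{"name": "apply_moves", "arguments": {"moves": [[0,0,0,0,0,0.003,0.06],[0,0,0,0,0,0.003,0.06],[0,0,0,0,0,0.003,0.06],[0,0,0,0,0,0,0.06]]}}

```text
time: 5.67
tcp_pos: [0.4986, 0.0349, 0.0495]
orientation: [[0.997, 0.076, -0.001], [0.076, -0.997, -0.0], [-0.001, 0.0, -1.0]]
wrist_force: [-0.8, 0.6, -1.6]
grip_width: 0.702
```

{"name": "apply_moves", "arguments": {"moves": [[0,0,0,0,0,0.003,0.06],[0,0,0,0,0,0.003,0.06],[0,0,0,0,0,0,0.06]]}}

```text
time: 5.92
tcp_pos: [0.4987, 0.0349, 0.0436]
orientation: [[0.997, 0.076, -0.001], [0.076, -0.997, -0.0], [-0.001, 0.0, -1.0]]
wrist_force: [0.1, -0.3, 0.5]
grip_width: 0.702
```

{"name": "apply_moves", "arguments": {"moves": [[0,0,0,0,0,0.003,0.06],[0,0,0,0,0,0,0.06]]}}

```text
time: 6.08
tcp_pos: [0.4988, 0.035, 0.0408]
orientation: [[0.997, 0.076, -0.001], [0.076, -0.997, -0.0], [-0.001, 0.0, -1.0]]
wrist_force: [-1.4, 0.5, -0.3]
grip_width: 0.696
```

```bash
python3 - <<'E'
from h import *
st();a=cam("side")["img"][150:250,270:370,::-1];cv2.imwrite("pics/s4.png",cv2.resize(a,None,fx=5.8,fy=5.8,interpolation=cv2.INTER_CUBIC))
q=lambda P:np.round((proj("side",P)-[270,150])*5.8)
w=lambda x,y,z:np.r_[C+R@np.array([x,y])/1e3,z/1e3]
for z in(65,75,85):print(z,[q(w(-51,46+d,z)) for d in(-30,30)])
E
```

```text
t 6.08 chuck mm [-51.3  46.1  40.8] yaw err -0.0001 zaxis [-0.001 -0.    -1.   ] F chuck [-1.4  0.6 -0.3] grip 0.696
65 [array([376., 280.]), array([281., 359.])]
75 [array([376., 264.]), array([281., 343.])]
85 [array([377., 247.]), array([280., 327.])]
```

View pics/s4.png

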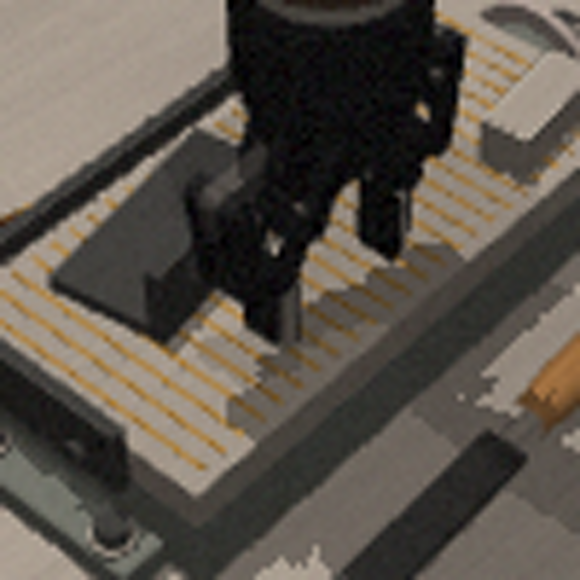

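The tips are now at (285,342) and (390,258) in the crop, which puts them at about z = 75 mm, below the top of the upright. The real fingertips are about 35 mm behind the stated TCP at this opening. Pushing again.

{"name": "apply_moves", "arguments": {"moves": [[0,0,0,0.005,0,0.002,0.06],[0,0,0,0.005,0,0,0.06],[0,0,0,0.005,0,0,0.06],[0,0,0,0.003,0,0,0.06],[0,0,0,0.003,0,0,0.06],[0,0,0,0.003,0,0,0.06],[0,0,0,0.003,0,0,0.06],[0,0,0,0.003,0,0,0.06]]}}

```text
time: 6.8
tcp_pos: [0.5292, 0.0373, 0.0393]
orientation: [[0.997, 0.076, -0.0], [0.076, -0.997, 0.0], [-0.0, -0.0, -1.0]]
wrist_force: [0.5, -0.3, 0.2]
grip_width: 0.701
```

{"name": "apply_moves", "arguments": {"moves": [[0,0,0,0.003,0,0,0.06],[0,0,0,0.003,0,0,0.06],[0,0,0,0.003,0,0,0.06]]}}

```text
time: 7.05
tcp_pos: [0.5375, 0.0382, 0.0392]
orientation: [[0.997, 0.076, -0.001], [0.076, -0.997, 0.0], [-0.001, -0.001, -1.0]]
wrist_force: [-4.0, 0.5, 3.0]
grip_width: 0.703
```

```bash
python3 -c "from h import *;st()"
```

```text
t 7.05 chuck mm [-12.5  46.3  39.2] yaw err 0.0002 zaxis [-0.001  0.    -1.   ] F chuck [-4.   0.8  3. ] grip 0.703
```

{"name": "apply_moves", "arguments": {"moves": [[0,0,0,0.003,0,0,0.06],[0,0,0,0.003,0,0,0.06],[0,0,0,0.002,0,0,0.06]]}}

```text
time: 7.3
tcp_pos: [0.5461, 0.0387, 0.0392]
orientation: [[0.997, 0.076, -0.0], [0.076, -0.997, 0.0], [-0.0, -0.0, -1.0]]
wrist_force: [-4.3, 1.4, 2.4]
grip_width: 0.704
```

{"name": "apply_moves", "arguments": {"moves": [[0,0,0,0.002,0,0,0.06],[0,0,0,0.001,0,0,0.06]]}}

```text
time: 7.47
tcp_pos: [0.5491, 0.0388, 0.0393]
orientation: [[0.997, 0.076, -0.0], [0.076, -0.997, 0.0], [-0.0, -0.0, -1.0]]
wrist_force: [-4.3, 1.2, 2.2]
grip_width: 0.699
```

```bash
python3 - <<'E'
from h import *
st();d=cam("side")["img"];cv2.imwrite("pics/s5raw.png",d[:,:,::-1])
# bracket/dark pixels vs expected lying-leg corner positions
w=lambda x,y,z:np.r_[C+R@np.array([x,y])/1e3,z/1e3]
a=d[150:250,260:360,::-1];cv2.imwrite("pics/s5.png",cv2.resize(a,None,fx=5.8,fy=5.8,interpolation=cv2.INTER_CUBIC))
q=lambda P:np.round((proj("side",P)-[260,150])*5.8)
print("exp toeL for gap 3, y105 / y111",q(w(72,105,73)),q(w(72,111,73)),"upL bot outer",q(w(12,105,65)),"corner",q(w(75,150,65)))
E
```

```text
t 7.47 chuck mm [-0.9 46.1 39.3] yaw err -0.0001 zaxis [-0.  0. -1.] F chuck [-4.2  1.5  2.2] grip 0.699
exp toeL for gap 3, y105 / y111 [ 82. 242.] [ 72. 249.] upL bot outer [182. 323.] corner [  1. 309.]
```

View pics/s5.png

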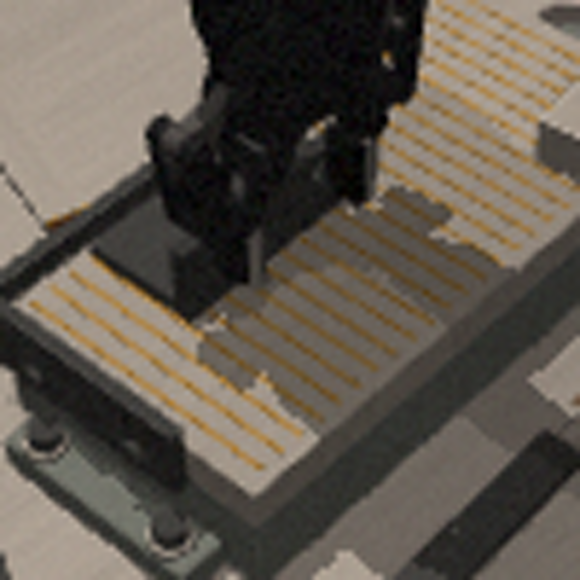

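The bracket is now about parallel to the rear rail with a gap of a few mm: toe_left at (95,252), upright foot at (190,318). Next I retreat, shut the fingers and go to its −y end.

{"name": "apply_moves", "arguments": {"moves": [[0,0,0,-0.01,0,0,0.06],[0,0,0,-0.015,0,0,0.06],[0,0,0,0,0,-0.03,0.06],[0,0,0,0,0,-0.04,0.03],[0,0,0,0.014,0.023,0,0],[0,0,0,0.02,0.034,0,0],[0,0,0,0.02,0.034,0,0],[0,0,0,0,0,0.02,0],[0,0,0,0,0,0.02,0],[0,0,0,0,0,0.01,0],[0,0,0,0,0,0,0],[0,0,0,0,0,0,0]]}}

```text
time: 8.52
tcp_pos: [0.5845, -0.0497, 0.0594]
orientation: [[0.997, 0.076, -0.0], [0.076, -0.997, -0.0], [-0.0, 0.0, -1.0]]
wrist_force: [-0.3, 0.3, 0.3]
grip_width: -0.003
```

```bash
python3 - <<'E'
from h import *
st()
# lever tip estimate: bright/dark not viewed; save only
cv2.imwrite("pics/s6raw.png",cam("side")["img"][:,:,::-1])
E
```

```text
t 8.52 chuck mm [ 27.7 -44.8  59.4] yaw err -0.0 zaxis [-0. -0. -1.] F chuck [-0.3  0.4  0.3] grip -0.003
```

{"name": "apply_moves", "arguments": {"moves": [[0,0,0,0,0,0.003,0],[0,0,0,0,0,0.003,0],[0,0,0,0,0,0.003,0],[0,0,0,0,0,0.002,0]]}}

```text
time: 8.9
tcp_pos: [0.5847, -0.0497, 0.0483]
orientation: [[0.997, 0.076, 0.0], [0.076, -0.997, -0.0], [0.0, 0.0, -1.0]]
wrist_force: [0.4, -0.0, -0.7]
grip_width: 0.003
```

{"name": "apply_moves", "arguments": {"moves": [[0,0,0,0,0,0.002,0],[0,0,0,0,0,0.001,0]]}}

```text
time: 9.07
tcp_pos: [0.5846, -0.0498, 0.045]
orientation: [[0.997, 0.076, -0.0], [0.076, -0.997, -0.0], [-0.0, 0.0, -1.0]]
wrist_force: [0.5, -0.3, -0.8]
grip_width: -0.002
```

{"name": "apply_moves", "arguments": {"moves": [[0,0,0,0,0,0.002,0],[0,0,0,0,0,0.001,0]]}}

```text
time: 9.23
tcp_pos: [0.5846, -0.0498, 0.042]
orientation: [[0.997, 0.076, -0.0], [0.076, -0.997, 0.0], [-0.0, -0.0, -1.0]]
wrist_force: [-0.7, -0.5, -0.8]
grip_width: -0.003
```

```bash
python3 - <<'E'
from h import *
st()
d=cam("side")["img"];w=lambda x,y,z:np.r_[C+R@np.array([x,y])/1e3,z/1e3]
q=lambda P:np.round((proj("side",P)-[270,120])*5.8)
print([ (z,q(w(17,-45,z))) for z in (65,75,85,95)])
cv2.imwrite("pics/s7.png",cv2.resize(d[120:220,270:370,::-1],None,fx=5.8,fy=5.8,interpolation=cv2.INTER_CUBIC))
E
```

```text
t 9.23 chuck mm [ 27.8 -44.9  42. ] yaw err -0.0002 zaxis [-0.  0. -1.] F chuck [-0.7 -0.4 -0.8] grip -0.003
[(65, array([349., 309.])), (75, array([349., 292.])), (85, array([350., 276.])), (95, array([350., 259.]))]
```

{"name": "apply_moves", "arguments": {"moves": [[0,0,0,0,0,0.0015,0],[0,0,0,0,0,0,0]]}}

```text
time: 9.45
tcp_pos: [0.5846, -0.0498, 0.0405]
orientation: [[0.997, 0.076, -0.0], [0.076, -0.997, 0.0], [-0.0, -0.0, -1.0]]
wrist_force: [-0.0, 1.3, 0.3]
grip_width: -0.0
```

{"name": "apply_moves", "arguments": {"moves": [[0,0,0,0,0,0.0015,0],[0,0,0,0,0,0,0]]}}

```text
time: 9.62
tcp_pos: [0.5846, -0.0498, 0.0391]
orientation: [[0.997, 0.076, -0.0], [0.076, -0.997, 0.0], [-0.0, -0.0, -1.0]]
wrist_force: [-0.2, -0.3, -0.5]
grip_width: -0.002
```

{"name": "apply_moves", "arguments": {"moves": [[0,0,0,0,0,0.0015,0],[0,0,0,0,0,0,0]]}}

```text
time: 9.78
tcp_pos: [0.5846, -0.0498, 0.0375]
orientation: [[0.997, 0.076, -0.0], [0.076, -0.997, 0.0], [-0.0, -0.0, -1.0]]
wrist_force: [-1.4, -0.2, -0.1]
grip_width: -0.0
```

```bash
python3 - <<'E'
from h import *
st();d=cam("side")["img"];g=cv2.cvtColor(d,cv2.COLOR_RGB2GRAY)
w=lambda x,y,z:np.r_[C+R@np.array([x,y])/1e3,z/1e3]
for z in(65,70,75,80):print(z,proj("side",w(17,-45,z)).round(1),proj("side",w(28,-45,z)).round(1))
print(g[150:182,320:345])
E
```

```text
t 9.78 chuck mm [ 27.8 -44.9  37.5] yaw err -0.0002 zaxis [-0.  0. -1.] F chuck [-1.4 -0.1 -0.1] grip -0.0
65 [330.2 173.2] [327.1 171.3]
70 [330.2 171.8] [327.1 170. ]
75 [330.2 170.4] [327.1 168.6]
80 [330.3 169. ] [327.1 167.1]
[[ 18   7   9  22  13  12   9  13  15  19  24  12  19  20  13  18  19  10
   22 143 135 131 135 142 142]
 [ 14  17   0  15  18  13  12  17  16  12   8  20  17  10  22  17   7  19
   50 142 144 142 138 130 135]
 [ 18   9  16  12  16  18  17   9  13  23  22  13  17  18  21  53  20  53
  112 126 143 141 142 145 116]
 [ 15   6  12  16  11   9  13  14  10  20  17  14   8   9  43 136 111 144
  145 136 124 130 142 145 142]
 [ 12  21  17  21  16  17  15  18  16  19  12  13  19  18 112 140 109 136
  141 142 141 136 132 139 145]
 [ 17  18  19  20  14  20  17   9  15  22  22  21  17  11 110 147 144 131
  124 134 142 146 144 137 135]
 [ 13  22  15  12  21  12  16  13  17  12  17  13  17  19 137 143 144 143
  122 112 133 143 145 142 145]
 [ 13  18   9  19  14  14  11  21   5  14  17  11  17  81 137 111 135 142
  142 147 141 125 133 142 144]
 [ 16  13  15  15  18  11  17
[... 1791 characters left out ...]
99 110 109 107 106  87  92  87  88  87
   85  84  77  78  85  86  89]
 [ 24  29  58  98 106 106 106 106  97  92 104 104 103 105 101  77  79  85
   86  87  87  78  73  81  87]
 [ 26  29  67  96  90 103 106 109 109  99  90  96 106 105 108 106  89  72
   83  87  85  87  86  75  74]
 [ 28  22  65 108 100  92  95 104 106 108 106  88  85  99 106 106 106 105
   80  77  84  86  87  86  85]
 [ 29  24  67 104 108 107  93  92  97 104 106 108 104  84  89 107 109 107
   87  85  75  81  87  87  86]
 [ 28  30  61 101 108 109 101 103  87  90 107 107 105 110 103  90  97 109
  106 105  85  84  70  82  85]
 [ 31  30  62  93  96 107 101 105 107 100  89 101 106 105 103 106  93  87
  100 101  88  88  86  77  72]]
```

{"name": "apply_moves", "arguments": {"moves": [[0,0,0,0,-0.004,0.002,0],[0,0,0,0,-0.004,0,0],[0,0,0,0,-0.004,0,0],[0,0,0,0,-0.003,0,0],[0,0,0,0,-0.003,0,0],[0,0,0,0,-0.003,0,0],[0,0,0,0,-0.003,0,0],[0,0,0,0,-0.003,0,0],[0,0,0,0,-0.003,0,0]]}}

```text
time: 10.58
tcp_pos: [0.5824, -0.0196, 0.0358]
orientation: [[0.997, 0.076, 0.0], [0.076, -0.997, -0.0], [0.0, 0.0, -1.0]]
wrist_force: [-0.1, 0.7, 0.2]
grip_width: 0.002
```

{"name": "apply_moves", "arguments": {"moves": [[0,0,0,0,-0.003,0,0],[0,0,0,0,-0.003,0,0],[0,0,0,0,-0.003,0,0]]}}

```text
time: 10.83
tcp_pos: [0.5816, -0.0111, 0.0358]
orientation: [[0.997, 0.075, -0.0], [0.075, -0.997, -0.001], [-0.0, 0.001, -1.0]]
wrist_force: [-0.6, -4.6, 0.7]
grip_width: 0.001
```

```bash
python3 -c "from h import *;st()"
```

```text
t 10.83 chuck mm [27.7 -6.1 35.8] yaw err -0.0006 zaxis [-0.    -0.001 -1.   ] F chuck [-1.  -4.5  0.7] grip 0.001
```

{"name": "apply_moves", "arguments": {"moves": [[0,0,0,0,-0.003,0,0],[0,0,0,0,-0.003,0,0],[0,0,0,0,-0.003,0,0],[0,0,0,0,-0.003,0,0],[0,0,0,0,-0.003,0,0],[0,0,0,0,-0.003,0,0],[0,0,0,0,-0.003,0,0]]}}

```text
time: 11.42
tcp_pos: [0.5801, 0.01, 0.0359]
orientation: [[0.997, 0.075, 0.0], [0.075, -0.997, -0.001], [0.0, 0.001, -1.0]]
wrist_force: [-0.4, -5.4, 2.0]
grip_width: 0.001
```

```bash
python3 - <<'E'
from h import *
st();d=cam("side")["img"];w=lambda x,y,z:np.r_[C+R@np.array([x,y])/1e3,z/1e3]
o=np.array([250,140]);q=lambda P:np.round((proj("side",P)-o)*5.8)
print("end rail inner top/bot x=15",q(w(15,150,77)),q(w(15,150,65)),"corner top",q(w(75,150,77)),"upright outer top at y140",q(w(15,140,105)),q(w(15,140,65)))
cv2.imwrite("pics/s8.png",cv2.resize(d[140:240,250:370,::-1],None,fx=5.8,fy=5.8,interpolation=cv2.INTER_CUBIC))
E
```

```text
t 11.42 chuck mm [27.9 15.  35.9] yaw err -0.0004 zaxis [ 0.    -0.001 -1.   ] F chuck [-0.8 -5.4  2. ] grip 0.001
end rail inner top/bot x=15 [154. 419.] [157. 438.] corner top [ 56. 347.] upright outer top at y140 [165. 359.] [174. 424.]
```

View pics/s8.png

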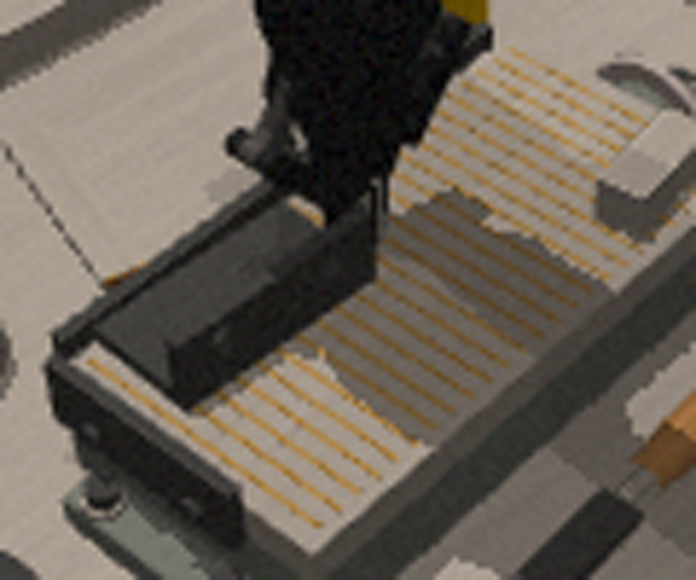

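The bracket is parallel to the rear rail, its +y lower corner at (192,410), about 20 mm short of the end rail. The push continues.

{"name": "apply_moves", "arguments": {"moves": [[0,0,0,0,-0.003,0,0],[0,0,0,0,-0.003,0,0],[0,0,0,0,-0.003,0,0],[0,0,0,0,-0.003,0,0],[0,0,0,0,-0.002,0,0],[0,0,0,0,-0.001,0,0]]}}

```text
time: 11.97
tcp_pos: [0.579, 0.025, 0.0359]
orientation: [[0.997, 0.076, 0.0], [0.076, -0.997, -0.0], [0.0, 0.0, -1.0]]
wrist_force: [-0.4, -5.0, 2.9]
grip_width: -0.002
```

{"name": "apply_moves", "arguments": {"moves": [[0,0,0,0,-0.001,0,0],[0,0,0,0,-0.001,0,0]]}}

```text
time: 12.13
tcp_pos: [0.5788, 0.0268, 0.0359]
orientation: [[0.997, 0.076, 0.0], [0.076, -0.997, -0.0], [0.0, 0.0, -1.0]]
wrist_force: [-0.5, -6.2, 1.7]
grip_width: -0.0
```

{"name": "apply_moves", "arguments": {"moves": [[0,0,0,0,-0.001,0,0],[0,0,0,0,-0.001,0,0]]}}

```text
time: 12.3
tcp_pos: [0.5787, 0.0287, 0.0359]
orientation: [[0.997, 0.075, 0.0], [0.075, -0.997, -0.001], [0.0, 0.001, -1.0]]
wrist_force: [-0.6, -10.1, 1.1]
grip_width: 0.001
```

{"name": "apply_moves", "arguments": {"moves": [[0,0,0,0,-0.001,0,0],[0,0,0,0,0,0,0]]}}

```text
time: 12.47
tcp_pos: [0.5787, 0.0287, 0.0359]
orientation: [[0.997, 0.075, 0.0], [0.075, -0.997, -0.003], [0.0, 0.003, -1.0]]
wrist_force: [-0.2, -11.1, 2.0]
grip_width: -0.002
```

{"name": "apply_moves", "arguments": {"moves": [[0,0,0,0,-0.0005,0,0],[0,0,0,0,0,0,0]]}}

```text
time: 12.63
tcp_pos: [0.5787, 0.0287, 0.0359]
orientation: [[0.997, 0.074, 0.0], [0.074, -0.997, -0.003], [0.0, 0.003, -1.0]]
wrist_force: [-0.1, -13.2, 1.4]
grip_width: 0.001
```

```bash
python3 -c "from h import *;st()"
```

```text
t 12.63 chuck mm [27.9 33.8 35.9] yaw err -0.0014 zaxis [ 0.    -0.003 -1.   ] F chuck [ -1.1 -13.2   1.4] grip 0.001
```

{"name": "apply_moves", "arguments": {"moves": [[0,0,0,0,0.01,0,0],[0,0,0,0,0.012,0,0],[0,0,0,0,0,-0.035,0],[0,0,0,0,0,-0.04,0.06],[0,0,0,-0.022,-0.026,0,0.06],[0,0,0,-0.022,-0.026,0,0.06],[0,0,0,-0.024,-0.026,0,0.06],[0,0,0,0,0,0,0.06],[0,0,0,0,0,0.03,0.06],[0,0,0,0,0,0.03,0.06],[0,0,0,0,0,0.012,0.06],[0,0,0,0,0,0,0.06]]}}

```text
time: 13.63
tcp_pos: [0.5064, 0.0602, 0.036]
orientation: [[0.994, 0.108, -0.007], [0.108, -0.994, 0.017], [-0.005, -0.017, -1.0]]
wrist_force: [-0.1, 0.7, -1.0]
grip_width: 0.702
```

```bash
python3 -c "from h import *;st()"
```

```text
t 13.63 chuck mm [-41.9  70.7  36. ] yaw err 0.0321 zaxis [-0.007  0.017 -1.   ] F chuck [ 0.   0.7 -1. ] grip 0.702
```

{"name": "apply_moves", "arguments": {"moves": [[0,0,0,0,0,0,0.06],[0,0,0,0,0,0,0.06]]}}

```text
time: 13.8
tcp_pos: [0.5092, 0.0605, 0.0405]
orientation: [[0.994, 0.108, -0.0], [0.108, -0.994, 0.017], [0.002, -0.017, -1.0]]
wrist_force: [-0.2, 0.3, 0.6]
grip_width: 0.705
```

```bash
python3 -c "from h import *;st();print(ctrl.state()['joints'])"
```

```text
t 13.8 chuck mm [-39.1  70.8  40.5] yaw err 0.032 zaxis [-0.     0.017 -1.   ] F chuck [-0.2  0.3  0.6] grip 0.705
[ 0.10772755 -0.00684647 -0.21773421  1.35833298  0.01683566  3.14132203]
```

Joint 6 has reached its 3.14 limit, so the tool is 0.03 rad off in yaw. I'll raise the tool and make the half turn, which gives the same grasp.

{"name": "apply_moves", "arguments": {"moves": [[0,0,0,0,0,-0.035,0.06],[0,0,0,0,0,-0.035,0.06],[0,0,-0.1196,0,0,0,0.06],[-0.017,0,0,0,0,0,0.06],[0,0,-0.1196,0,0,0,0.06],[0,0,-0.1196,0,0,0,0.06],[0,0,-0.1196,0,0,0,0.06],[0,0,-0.1196,0,0,0,0.06],[0,0,-0.1196,0,0,0,0.06],[0,0,-0.1196,0,0,0,0.06],[0,0,-0.1196,0,0,0,0.06],[0,0,-0.1196,0,0,0,0.06],[0,0,-0.1196,0,0,0,0.06],[0,0,-0.1196,0,0,0,0.06],[0,0,-0.1196,0,0,0,0.06],[0,0,-0.1196,0,0,0,0.06],[0,0,-0.1196,0,0,0,0.06],[0,0,-0.1196,0,0,0,0.06],[0,0,-0.1196,0,0,0,0.06]]}}

```text
time: 15.38
tcp_pos: [0.5084, 0.0595, 0.1091]
orientation: [[-0.438, 0.899, 0.002], [0.899, 0.438, -0.001], [-0.002, 0.002, -1.0]]
wrist_force: [-0.0, -0.0, 0.7]
grip_width: 0.703
```

{"name": "apply_moves", "arguments": {"moves": [[0,0,-0.1196,0,0,0,0.06],[0,0,-0.1196,0,0,0,0.06],[0,0,-0.1196,0,0,0,0.06],[0,0,-0.1196,0,0,0,0.06],[0,0,-0.1196,0,0,0,0.06],[0,0,-0.1196,0,0,0,0.06],[0,0,-0.1196,0,0,0,0.06],[0,0,-0.1196,0,0,0,0.06],[0,0,-0.1196,0,0,0,0.06],[0,0,-0.1196,0,0,0,0.06],[0,0,0,0,0,0,0.06]]}}

```text
time: 16.3
tcp_pos: [0.5084, 0.0595, 0.1091]
orientation: [[-0.997, -0.079, 0.002], [-0.079, 0.997, -0.001], [-0.002, -0.001, -1.0]]
wrist_force: [-0.4, -1.0, 0.9]
grip_width: 0.701
```

```bash
python3 -c "from h import *;st();print(ctrl.state()['joints'],ctrl.state()['orientation'])"
```

```text
t 16.3 chuck mm [-39.9  69.8 109.1] yaw err -3.139 zaxis [ 0.002 -0.001 -1.   ] F chuck [-0.5 -0.9  0.9] grip 0.701
[ 1.17036867e-01 -2.17151830e-02 -9.99900588e-02  1.49043720e+00
 -8.79809913e-04  3.84170553e-02] [[-9.96908827e-01 -7.85370617e-02  2.17272501e-03]
 [-7.85385970e-02  9.96910874e-01 -6.30413659e-04]
 [-2.11650236e-03 -7.99107716e-04 -9.99997441e-01]]
```

{"name": "apply_moves", "arguments": {"moves": [[0,0,0.0026,0,0.022,0,0.06],[0,0,0,0,0,0.03,0.06],[0,0,0,0,0,0.03,0.06],[0,0,0,0,0,0.011,0.06],[0,0,0,-0.01,0,0,0.06],[0,0,0,-0.01,0,0,0.06],[0,0,0,-0.008,0,0,0.06],[0,0,0,-0.005,0,0,0.06],[0,0,0,-0.003,0,0,0.06],[0,0,0,0,0,0,0.06]]}}

```text
time: 17.13
tcp_pos: [0.5439, 0.0841, 0.0387]
orientation: [[-0.997, -0.073, 0.003], [-0.073, 0.997, 0.0], [-0.003, -0.0, -1.0]]
wrist_force: [0.4, 0.5, 0.2]
grip_width: 0.703
```

{"name": "apply_moves", "arguments": {"moves": [[0,0,0,-0.002,0,0,0.06],[0,0,0,-0.002,0,0,0.06]]}}

```text
time: 17.3
tcp_pos: [0.5467, 0.0843, 0.0383]
orientation: [[-0.997, -0.073, 0.002], [-0.073, 0.997, -0.0], [-0.002, -0.0, -1.0]]
wrist_force: [-0.4, -0.1, -0.1]
grip_width: 0.704
```

{"name": "apply_moves", "arguments": {"moves": [[0,0,0,-0.001,0,0,0.06],[0,0,0,-0.001,0,0,0.06]]}}

```text
time: 17.47
tcp_pos: [0.5481, 0.0842, 0.0382]
orientation: [[-0.997, -0.073, 0.001], [-0.073, 0.997, -0.001], [-0.001, -0.001, -1.0]]
wrist_force: [-4.8, -1.4, 1.5]
grip_width: 0.701
```

```bash
python3 -c "from h import *;st()"
```

```text
t 17.47 chuck mm [ 1.6 91.4 38.2] yaw err -3.1443 zaxis [ 0.001 -0.001 -1.   ] F chuck [-4.9 -1.   1.5] grip 0.701
```

{"name": "apply_moves", "arguments": {"moves": [[0,0,0,-0.001,0,0,0.06],[0,0,0,-0.001,0,0,0.06]]}}

```text
time: 17.63
tcp_pos: [0.5504, 0.0844, 0.0381]
orientation: [[-0.997, -0.073, 0.001], [-0.073, 0.997, -0.0], [-0.001, -0.001, -1.0]]
wrist_force: [-2.8, -2.3, 1.0]
grip_width: 0.704
```

{"name": "apply_moves", "arguments": {"moves": [[0,0,0,-0.001,0,0,0.06],[0,0,0,-0.001,0,0,0.06]]}}

```text
time: 17.8
tcp_pos: [0.5517, 0.0845, 0.038]
orientation: [[-0.997, -0.074, 0.0], [-0.074, 0.997, -0.001], [0.0, -0.001, -1.0]]
wrist_force: [-11.7, -3.3, 7.2]
grip_width: 0.704
```

{"name": "apply_moves", "arguments": {"moves": [[0,0,0,-0.001,0,0,0.06],[0,0,0,0,0,0,0.06]]}}

```text
time: 17.97
tcp_pos: [0.5517, 0.0845, 0.038]
orientation: [[-0.997, -0.074, -0.002], [-0.074, 0.997, -0.001], [0.002, -0.0, -1.0]]
wrist_force: [-14.8, -3.6, 9.1]
grip_width: 0.702
```

```bash
python3 -c "from h import *;st()"
```

```text
t 17.97 chuck mm [ 5.1 91.5 38. ] yaw err -3.1436 zaxis [-0.002 -0.001 -1.   ] F chuck [-15.1  -2.4   9.1] grip 0.702
```

{"name": "apply_moves", "arguments": {"moves": [[0,0,0,-0.001,0,0,0.06],[0,0,0,0,0,0,0.06]]}}

```text
time: 18.13
tcp_pos: [0.5516, 0.0844, 0.038]
orientation: [[-0.997, -0.074, -0.004], [-0.074, 0.997, -0.001], [0.004, -0.001, -1.0]]
wrist_force: [-19.1, -5.5, 11.3]
grip_width: 0.703
```

{"name": "apply_moves", "arguments": {"moves": [[0,0,0,0.004,0,0,0.06],[0,0,0,0.01,0,0,0.06],[0,0,0,0.015,0,0,0.06],[0,0,0,0,0,-0.04,0.06],[0,0,0,0,0,-0.04,0.03],[0,0,0,-0.02,-0.025,0,0],[0,0,0,-0.02,-0.025,0,0],[0,0,0,-0.008,-0.03,0,0],[0,0,0,-0.002,0,0,0],[0,0,0,0,0,0.03,0],[0,0,0,0,0,0.03,0],[0,0,0,0,0,0.015,0],[0,0,0,0,0,0.006,0],[0,0,0,0,0,0,0]]}}

```text
time: 19.3
tcp_pos: [0.5809, 0.0069, 0.0356]
orientation: [[-0.997, -0.074, -0.0], [-0.074, 0.997, 0.0], [0.0, 0.0, -1.0]]
wrist_force: [-0.1, 0.1, 0.1]
grip_width: -0.001
```

```bash
python3 -c "from h import *;st()"
```

```text
t 19.3 chuck mm [28.3 11.9 35.6] yaw err -3.1437 zaxis [-0.  0. -1.] F chuck [-0.1  0.1  0.1] grip -0.001
```

{"name": "apply_moves", "arguments": {"moves": [[0,0,0,-0.006,0.005,0,0],[0,0,0,0,0.005,0,0],[0,0,0,0,0.005,0,0],[0,0,0,0,0.003,0,0],[0,0,0,0,0,0,0]]}}

```text
time: 19.72
tcp_pos: [0.5865, 0.026, 0.0378]
orientation: [[-0.997, -0.075, 0.003], [-0.075, 0.997, 0.0], [-0.003, -0.0, -1.0]]
wrist_force: [-0.3, -0.4, 0.2]
grip_width: -0.0
```

{"name": "apply_moves", "arguments": {"moves": [[0,0,0,0,0.002,0,0],[0,0,0,0,0,0,0]]}}

```text
time: 19.88
tcp_pos: [0.586, 0.0273, 0.0374]
orientation: [[-0.997, -0.074, 0.002], [-0.074, 0.997, -0.0], [-0.002, -0.0, -1.0]]
wrist_force: [0.4, 0.8, 0.3]
grip_width: -0.0
```

{"name": "apply_moves", "arguments": {"moves": [[0,0,0,0,0.001,0,0],[0,0,0,0,0,0,0]]}}

```text
time: 20.05
tcp_pos: [0.5859, 0.0281, 0.0371]
orientation: [[-0.997, -0.074, 0.002], [-0.074, 0.997, -0.0], [-0.002, -0.0, -1.0]]
wrist_force: [-0.2, 0.4, -0.1]
grip_width: 0.0
```

{"name": "apply_moves", "arguments": {"moves": [[0,0,0,0,0.001,0,0],[0,0,0,0,0,0,0]]}}

```text
time: 20.22
tcp_pos: [0.5858, 0.0288, 0.0371]
orientation: [[-0.997, -0.073, 0.002], [-0.073, 0.997, -0.001], [-0.002, -0.001, -1.0]]
wrist_force: [-0.1, -1.0, -0.2]
grip_width: -0.003
```

```bash
python3 -c "from h import *;st()"
```

```text
t 20.22 chuck mm [35.  33.3 37.1] yaw err -3.1442 zaxis [ 0.002 -0.001 -1.   ] F chuck [-0.1 -1.  -0.2] grip -0.003
```

{"name": "apply_moves", "arguments": {"moves": [[0,0,0,0,0.001,0,0],[0,0,0,0,0,0,0]]}}

```text
time: 20.38
tcp_pos: [0.5858, 0.0301, 0.0371]
orientation: [[-0.997, -0.074, 0.002], [-0.074, 0.997, 0.0], [-0.002, -0.0, -1.0]]
wrist_force: [-0.4, -0.3, 0.1]
grip_width: -0.003
```

{"name": "apply_moves", "arguments": {"moves": [[0,0,0,0,0.001,0,0],[0,0,0,0,0,0,0]]}}

```text
time: 20.55
tcp_pos: [0.5858, 0.0312, 0.0371]
orientation: [[-0.997, -0.074, 0.002], [-0.074, 0.997, 0.0], [-0.002, -0.0, -1.0]]
wrist_force: [-0.1, -0.0, 0.1]
grip_width: -0.004
```

{"name": "apply_moves", "arguments": {"moves": [[0,0,0,0,0.001,0,0],[0,0,0,0,0,0,0]]}}

```text
time: 20.72
tcp_pos: [0.5857, 0.0322, 0.0371]
orientation: [[-0.997, -0.074, 0.002], [-0.074, 0.997, 0.0], [-0.002, -0.0, -1.0]]
wrist_force: [1.1, 0.4, -0.2]
grip_width: 0.002
```

```bash
python3 -c "from h import *;st()"
```

```text
t 20.72 chuck mm [35.1 36.8 37.1] yaw err -3.1438 zaxis [ 0.002  0.    -1.   ] F chuck [ 1.2  0.3 -0.2] grip 0.002
```

No contact, because the tip is just above the 8 mm lying leg. I'll back off, shift over to the upright's end and lower a little.

{"name": "apply_moves", "arguments": {"moves": [[0,0,0,0,-0.01,0,0],[0,0,0,0,-0.004,0,0],[0,0,0,0.009,0,0,0],[0,0,0,0,0,0.003,0],[0,0,0,0,0.004,0,0],[0,0,0,0,0.003,0,0],[0,0,0,0,0,0,0]]}}

```text
time: 21.3
tcp_pos: [0.577, 0.0212, 0.0343]
orientation: [[-0.997, -0.071, 0.002], [-0.071, 0.997, -0.007], [-0.001, -0.007, -1.0]]
wrist_force: [-1.8, -20.2, 2.4]
grip_width: -0.001
```

{"name": "apply_moves", "arguments": {"moves": [[0,0,0,0,0.002,0,0],[0,0,0,0,0,0,0]]}}

```text
time: 21.47
tcp_pos: [0.577, 0.0213, 0.0346]
orientation: [[-0.998, -0.07, 0.002], [-0.07, 0.997, -0.01], [-0.002, -0.01, -1.0]]
wrist_force: [-1.5, -30.3, 4.6]
grip_width: -0.003
```

{"name": "apply_moves", "arguments": {"moves": [[0,0,0,0,0.001,0,0],[0,0,0,0,0,0,0]]}}

```text
time: 21.63
tcp_pos: [0.577, 0.0213, 0.0347]
orientation: [[-0.998, -0.069, 0.002], [-0.069, 0.998, -0.012], [-0.002, -0.012, -1.0]]
wrist_force: [-1.7, -34.4, 5.1]
grip_width: 0.001
```

{"name": "apply_moves", "arguments": {"moves": [[0,0,0,0,0.001,0,0],[0,0,0,0,0,0,0]]}}

```text
time: 21.8
tcp_pos: [0.577, 0.0213, 0.0349]
orientation: [[-0.998, -0.068, 0.003], [-0.069, 0.998, -0.013], [-0.002, -0.014, -1.0]]
wrist_force: [-1.8, -38.7, 6.5]
grip_width: -0.0
```

{"name": "apply_moves", "arguments": {"moves": [[0,0,0,0,0.001,0,0],[0,0,0,0,0,0,0]]}}

```text
time: 21.97
tcp_pos: [0.5769, 0.0213, 0.0351]
orientation: [[-0.998, -0.068, 0.003], [-0.068, 0.998, -0.015], [-0.002, -0.015, -1.0]]
wrist_force: [-2.1, -44.0, 8.0]
grip_width: -0.0
```

```bash
python3 -c "from h import *;st()"
```

```text
t 21.97 chuck mm [25.5 26.6 35.1] yaw err -3.1497 zaxis [ 0.003 -0.015 -1.   ] F chuck [ -5.5 -43.7   8. ] grip -0.0
```

{"name": "apply_moves", "arguments": {"moves": [[0,0,0,0,-0.005,0,0],[0,0,0,0,-0.015,0,0],[0,0,0,0,0,-0.04,0],[0,0,0,0,0,-0.04,0.06],[0,0,0,0.018,0.026,0,0.06],[0,0,0,0.018,0.026,0,0.06],[0,0,0,0.018,0.027,0,0.06],[0,0,0,0,0,0,0.06],[0,0,0,0,0,0,0.06]]}}

```text
time: 22.72
tcp_pos: [0.5179, 0.0857, 0.1144]
orientation: [[-0.997, -0.076, 0.003], [-0.076, 0.997, 0.0], [-0.003, -0.0, -1.0]]
wrist_force: [0.3, 0.3, -0.9]
grip_width: 0.705
```

```bash
python3 - <<'E'
from h import *
st();d=cam("side")["img"];cv2.imwrite("pics/s9raw.png",d[:,:,::-1])
E
```

```text
t 22.72 chuck mm [-28.5  95.2 114.4] yaw err -3.1413 zaxis [ 0.003  0.    -1.   ] F chuck [ 0.3  0.2 -0.9] grip 0.705
```

{"name": "apply_moves", "arguments": {"moves": [[0,0,0,0,0,0.035,0.06],[0,0,0,0,0,0.035,0.06],[0,0,0,0,0,0.006,0.06],[0,0,0,-0.01,0,0,0.06],[0,0,0,-0.01,0,0,0.06],[0,0,0,-0.007,0,0,0.06],[0,0,0,-0.003,0,0,0.06],[0,0,0,0,0,0,0.06]]}}

```text
time: 23.43
tcp_pos: [0.5503, 0.0865, 0.0392]
orientation: [[-0.997, -0.073, 0.004], [-0.073, 0.997, 0.0], [-0.004, -0.0, -1.0]]
wrist_force: [0.3, -0.1, -0.2]
grip_width: 0.704
```

{"name": "apply_moves", "arguments": {"moves": [[0,0,0,-0.002,0,0,0.06],[0,0,0,0,0,0,0.06]]}}

```text
time: 23.6
tcp_pos: [0.5509, 0.0867, 0.0385]
orientation: [[-0.997, -0.074, 0.003], [-0.074, 0.997, 0.0], [-0.003, -0.0, -1.0]]
wrist_force: [-0.2, 0.9, 0.2]
grip_width: 0.701
```

```bash
python3 -c "from h import *;st()"
```

```text
t 23.6 chuck mm [ 4.6 93.7 38.5] yaw err -3.1439 zaxis [ 0.003  0.    -1.   ] F chuck [-0.1  0.9  0.2] grip 0.701
```

{"name": "apply_moves", "arguments": {"moves": [[0,0,0,-0.001,0,0,0.06],[0,0,0,0,0,0,0.06]]}}

```text
time: 23.77
tcp_pos: [0.5515, 0.0867, 0.0382]
orientation: [[-0.997, -0.074, 0.002], [-0.074, 0.997, -0.0], [-0.002, -0.0, -1.0]]
wrist_force: [0.2, 0.1, 0.1]
grip_width: 0.701
```

{"name": "apply_moves", "arguments": {"moves": [[0,0,0,-0.001,0,0,0.06],[0,0,0,0,0,0,0.06]]}}

```text
time: 23.93
tcp_pos: [0.5516, 0.0867, 0.0382]
orientation: [[-0.997, -0.074, 0.0], [-0.074, 0.997, -0.0], [-0.0, -0.0, -1.0]]
wrist_force: [-4.8, -0.4, 3.2]
grip_width: 0.702
```

{"name": "apply_moves", "arguments": {"moves": [[0,0,0,-0.001,0,0,0.06],[0,0,0,0,0,0,0.06]]}}

```text
time: 24.1
tcp_pos: [0.5516, 0.0868, 0.0381]
orientation: [[-0.997, -0.074, -0.002], [-0.074, 0.997, -0.0], [0.002, -0.0, -1.0]]
wrist_force: [-11.0, -1.4, 6.4]
grip_width: 0.701
```

```bash
python3 -c "from h import *;st()"
```

```text
t 24.1 chuck mm [ 5.2 93.7 38.1] yaw err -3.1433 zaxis [-0.002 -0.    -1.   ] F chuck [-11.1  -0.5   6.4] grip 0.701
```

The bracket is flush: the same hard stops as before, with no gap taken up. Next I retreat and go above the −x side of the lever knob with the fingers shut.

{"name": "apply_moves", "arguments": {"moves": [[0,0,0,0.01,0,0,0.06],[0,0,0,0.022,0,0,0.06],[0,0,0,0,0,-0.037,0.06],[0,0,0,0,0,-0.037,0.03],[0,0,0,0,0,-0.036,0],[0,0,0,0.009,-0.028,0,0],[0,0,0,0.009,-0.028,0,0],[0,0,0,0.009,-0.028,0,0],[0,0,0,0.009,-0.028,0,0],[0,0,0,0.009,-0.028,0,0],[0,0,0,0.009,-0.028,0,0],[0,0,0,0.009,-0.028,0,0],[0,0,0,0.009,-0.028,0,0],[0,0,0,0.009,-0.028,0,0],[0,0,0,0.009,-0.028,0,0],[0,0,0,0,0,0,0]]}}

```text
time: 25.43
tcp_pos: [0.4511, -0.2051, 0.1479]
orientation: [[-0.998, -0.07, 0.002], [-0.07, 0.998, -0.001], [-0.002, -0.001, -1.0]]
wrist_force: [0.0, 0.4, 0.7]
grip_width: -0.002
```

```bash
python3 - <<'E'
from h import *
st();print(ctrl.state()['joints'])
w2=lambda p:np.round(1e3*np.r_[R.T@(p[:2]-C),p[2]])
print("sprayer cap",[w2(plane("top",497,143,z)) for z in(.15,.2)],"base(side)",w2(plane("side",371,137,0)),"knob now? pic")
d=cam("top")["img"][...,::-1];e=cam("side")["img"][...,::-1]
# bracket seat check from top: dark mask in chuck area, toe edge vs rail
a=cv2.resize(d[152:242,262:442],None,fx=4.4,fy=4.4,interpolation=cv2.INTER_CUBIC)
cv2.imwrite("pics/t10.png",a)
E
```

```text
t 25.43 chuck mm [-117.1 -189.6  147.9] yaw err -3.1473 zaxis [ 0.002 -0.001 -1.   ] F chuck [0.1 0.4 0.7] grip -0.002
[-4.26373656e-01 -5.81739808e-02 -6.07006419e-02  1.56601843e+00
 -4.20504528e-04 -4.96625215e-01]
sprayer cap [array([  86., -353.,  150.]), array([  73., -330.,  200.])] base(side) [  76. -313.    0.] knob now? pic
```

{"name": "apply_moves", "arguments": {"moves": [[0,0,0,0,0.005,0.025,0],[0,0,0,0,0,0.025,0],[0,0,0,0,0,0.02,0],[0,0,0,0,0,0.007,0],[0,0,0,-0.005,0,0,0],[0,0,0,-0.005,0,0,0],[0,0,0,-0.003,0,0,0],[0,0,0,-0.003,0,0,0],[0,0,0,0,0,0,0]]}}

```text
time: 26.28
tcp_pos: [0.4692, -0.1953, 0.0719]
orientation: [[-0.997, -0.074, 0.003], [-0.074, 0.997, -0.001], [-0.003, -0.001, -1.0]]
wrist_force: [0.1, 0.3, 0.4]
grip_width: 0.002
```

```bash
python3 -c "from h import *;st()"
```

```text
t 26.28 chuck mm [ -98.3 -181.3   71.9] yaw err -3.1435 zaxis [ 0.003 -0.001 -1.   ] F chuck [0.1 0.3 0.4] grip 0.002
```

{"name": "apply_moves", "arguments": {"moves": [[0,0,0,-0.002,-0.004,0,0],[0,0,0,-0.004,0,-0.003,0],[0,0,0,-0.004,0,-0.003,0],[0,0,0,-0.004,0,-0.003,0]]}}

```text
time: 26.62
tcp_pos: [0.4805, -0.1987, 0.0801]
orientation: [[-0.997, -0.072, -0.002], [-0.072, 0.997, -0.001], [0.002, -0.001, -1.0]]
wrist_force: [-12.2, -2.4, 4.7]
grip_width: 0.002
```

```bash
python3 -c "from h import *;st()"
```

```text
t 26.62 chuck mm [ -87.3 -185.5   80.1] yaw err -3.1451 zaxis [-0.002 -0.001 -1.   ] F chuck [-12.3  -1.4   4.7] grip 0.002
```

{"name": "apply_moves", "arguments": {"moves": [[0,0,0,-0.004,0,-0.003,0],[0,0,0,-0.004,0,-0.003,0],[0,0,0,-0.004,0,-0.002,0],[0,0,0,-0.005,0,-0.002,0],[0,0,0,-0.005,0,-0.002,0],[0,0,0,-0.005,0,-0.002,0],[0,0,0,-0.005,0,-0.002,0],[0,0,0,-0.005,0,-0.001,0]]}}

```text
time: 27.28
tcp_pos: [0.5199, -0.1955, 0.0974]
orientation: [[-0.997, -0.073, 0.003], [-0.073, 0.997, -0.0], [-0.003, -0.0, -1.0]]
wrist_force: [0.4, 0.3, 0.8]
grip_width: 0.002
```

```bash
python3 - <<'E'
from h import *
st();d=cam("top")["img"];h=d[160:260,380:470].max(2)
# knob: near-black blob in top view
n,l,s,c=cv2.connectedComponentsWithStats((h<40).astype('u1'))
print([(s[i,4],(c[i]+[380,160]).round(1)) for i in range(1,n) if s[i,4]>15])
E
```

```text
t 27.28 chuck mm [ -47.8 -185.3   97.4] yaw err -3.1441 zaxis [ 0.003 -0.    -1.   ] F chuck [0.4 0.3 0.8] grip 0.002
[(np.int32(100), array([467.3, 171.4])), (np.int32(555), array([433.2, 202.4]))]
```

{"name": "apply_moves", "arguments": {"moves": [[0,0,0,-0.007,0,-0.002,0],[0,0,0,-0.007,0,0,0],[0,0,0,-0.006,0,0,0],[0,0,0,-0.005,0,0,0],[0,0,0,-0.005,0,0,0]]}}

```text
time: 27.75
tcp_pos: [0.5493, -0.1931, 0.0988]
orientation: [[-0.997, -0.074, 0.001], [-0.074, 0.997, -0.0], [-0.001, -0.0, -1.0]]
wrist_force: [-3.4, 0.2, 3.1]
grip_width: 0.002
```

```bash
python3 -c "from h import *;st()"
```

```text
t 27.75 chuck mm [ -18.3 -185.2   98.8] yaw err -3.1438 zaxis [ 0.001 -0.    -1.   ] F chuck [-3.4  0.5  3.1] grip 0.002
```

{"name": "apply_moves", "arguments": {"moves": [[0,0,0,-0.005,0,0,0],[0,0,0,-0.005,0,0.0005,0],[0,0,0,-0.005,0,0.001,0],[0,0,0,-0.005,0,0.001,0],[0,0,0,-0.005,0,0.002,0],[0,0,0,-0.005,0,0.002,0],[0,0,0,-0.005,0,0.002,0]]}}

```text
time: 28.33
tcp_pos: [0.5842, -0.1907, 0.0906]
orientation: [[-0.997, -0.073, 0.002], [-0.073, 0.997, -0.0], [-0.002, -0.0, -1.0]]
wrist_force: [-1.9, 1.0, 1.7]
grip_width: 0.002
```

```bash
python3 -c "from h import *;st()"
```

```text
t 28.33 chuck mm [  16.7 -185.4   90.6] yaw err -3.1441 zaxis [ 0.002 -0.    -1.   ] F chuck [-1.8  1.2  1.7] grip 0.002
```

{"name": "apply_moves", "arguments": {"moves": [[0,0,0,-0.005,0,0.003,0],[0,0,0,-0.005,0,0.003,0],[0,0,0,-0.005,0,0.003,0],[0,0,0,-0.005,0,0.003,0],[0,0,0,-0.005,0,0.003,0],[0,0,0,-0.004,0,0.003,0],[0,0,0,0,0,0,0]]}}

```text
time: 28.92
tcp_pos: [0.6133, -0.1884, 0.0716]
orientation: [[-0.997, -0.074, 0.001], [-0.074, 0.997, 0.0], [-0.001, 0.0, -1.0]]
wrist_force: [0.1, -0.4, 0.2]
grip_width: 0.002
```

```bash
python3 -c "from h import *;st()"
```

```text
t 28.92 chuck mm [  45.9 -185.3   71.6] yaw err -3.1437 zaxis [ 0.001  0.    -1.   ] F chuck [ 0.1 -0.4  0.2] grip 0.002
```

{"name": "apply_moves", "arguments": {"moves": [[0,0,0,-0.002,0,0,0],[0,0,0,-0.001,0,0,0],[0,0,0,0,0,0,0]]}}

```text
time: 29.17
tcp_pos: [0.6159, -0.1883, 0.0729]
orientation: [[-0.997, -0.074, 0.002], [-0.074, 0.997, -0.0], [-0.002, -0.0, -1.0]]
wrist_force: [-0.8, -0.9, 0.5]
grip_width: -0.002
```

{"name": "apply_moves", "arguments": {"moves": [[0,0,0,-0.001,0,0,0],[0,0,0,0,0,0,0]]}}

```text
time: 29.33
tcp_pos: [0.6162, -0.1883, 0.0728]
orientation: [[-0.997, -0.073, 0.001], [-0.073, 0.997, -0.0], [-0.001, -0.0, -1.0]]
wrist_force: [-4.6, -0.0, 0.9]
grip_width: -0.005
```

{"name": "apply_moves", "arguments": {"moves": [[0,0,0,0.005,0,0,0],[0,0,0,0.02,0,0,0],[0,0,0,0.015,0,0,0],[0,0,0,0,0,-0.035,0],[0,0,0,0,0,-0.035,0],[0,0,0,0,0,-0.035,0],[0,0,0,0.03,-0.015,0,0],[0,0,0,0.03,-0.015,0,0],[0,0,0,0.03,-0.015,0,0],[0,0,0,0.03,-0.015,0,0],[0,0,0,0.03,-0.015,0,0],[0,0,0,0.03,-0.015,0,0],[0,0,0,0,0,0,0]]}}

```text
time: 30.42
tcp_pos: [0.4002, -0.2963, 0.1782]
orientation: [[-0.998, -0.07, 0.003], [-0.07, 0.998, -0.002], [-0.002, -0.002, -1.0]]
wrist_force: [0.6, 0.3, 0.4]
grip_width: 0.0
```

```bash
python3 - <<'E'
from h import *
st();d=cam("top")["img"][...,::-1];e=cam("side")["img"][...,::-1]
a=cv2.resize(d[152:242,262:442],(800,400),interpolation=cv2.INTER_CUBIC)
b=cv2.resize(e[120:245,230:430],(800,500),interpolation=cv2.INTER_CUBIC)[:,:].copy()
b=cv2.resize(b,(800,400)) if 0 else b
m=np.vstack([cv2.resize(a,(600,300)),cv2.resize(b,(480,300)) if 0 else cv2.copyMakeBorder(cv2.resize(b,(480,300)),0,0,0,120,cv2.BORDER_CONSTANT)])
cv2.imwrite("pics/final.png",m)
o=cv2.imread("pics/top0.png");df=cv2.absdiff(o,d).max(2);df=cv2.medianBlur((df>40).astype('u1'),3)
n,l,s,c=cv2.connectedComponentsWithStats(df)
print("changed blobs",[(s[i,4],c[i].round()) for i in range(1,n) if s[i,4]>15])
w=lambda x,y,z:np.r_[C+R@np.array([x,y])/1e3,z/1e3]
for nm,P in dict(toeL=w(75,150,73),toeR=w(75,40,73),upL=w(15,150,105),upR=w(15,40,105),knob=w(71.6,-185,114.8)).items():
    p=(proj("top",P)-[262,152])*600/180;r=(proj("side",P)-[230,120])*2.4+[0,300];print(nm,p.round(),r.round())
E
```

```text
t 30.42 chuck mm [-174.8 -276.7  178.2] yaw err -3.1472 zaxis [ 0.003 -0.002 -1.   ] F chuck [0.6 0.2 0.4] grip 0.0
changed blobs [(np.int32(236), array([416., 165.])), (np.int32(1474), array([310., 186.])), (np.int32(204), array([424., 216.])), (np.int32(12436), array([579., 273.])), (np.int32(145), array([414., 226.])), (np.int32(4564), array([429., 331.])), (np.int32(22), array([534., 352.])), (np.int32(1652), array([620., 379.])), (np.int32(1092), array([309., 370.])), (np.int32(745), array([489., 388.])), (np.int32(555), array([334., 390.])), (np.int32(166), array([268., 392.])), (np.int32(159), array([566., 394.])), (np.int32(27), array([291., 392.])), (np.int32(63), array([297., 397.])), (np.int32(50), array([368., 397.])), (np.int32(19), array([422., 396.]))]
toeL [49. 60.] [ 72. 494.]
toeR [201.  50.] [148. 438.]
upL [ 48. 134.] [109. 502.]
upR [207. 124.] [188. 443.]
knob [524.  20.] [284. 314.]
```

View pics/final.png

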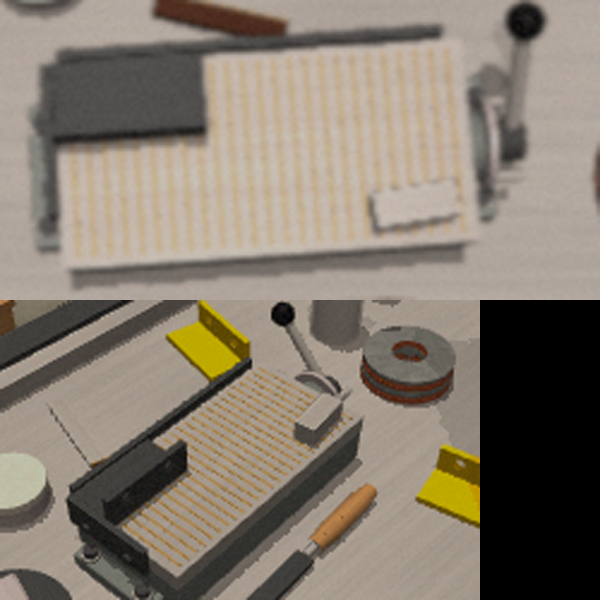

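The final view shows the bracket in the rail corner: its right end is at x = 205 and predicted at 201–207, with no visible gap at either rail. The knob is at (524,20), exactly where full hold is predicted. Only the bracket, lever, robot and shadows have changed.

```bash
python3 -c "
from cell import workorder;print(workorder.hand_in())"
```

```text
the job is handed in; nothing more can be done
None
```

The bracket is in the corner of the two rails and the magnet lever is at its far stop, full hold. I handed the job in at about 30 s on the robot's clock, with the robot touching nothing.

I pushed the bracket square with two spread fingertips, then along the chuck to the end rail, then flat against the rear rail. After that I pushed the lever through the light-hold click to full hold.

**Last checks**
- **Bracket:** It met a hard stop against each rail. On the repeat push towards the rear rail it stopped at the same place (5.1 and 5.2 mm in the chuck frame). The final pictures show no visible gap at either rail.
- **Lever:** The knob met a firm stop. In the top view it is at the pixel predicted for full hold.
- **Bystanders:** A before-and-after comparison of the top view shows changes only at the bracket, the lever, the robot and its shadow.

**What disagreed or went wrong**
- **Fingertip height:** The real fingertips sit about 35 mm behind the stated TCP. My first push therefore passed over the bracket without touching it.
- **Joint limit:** Joint 6 ran into its range limit once and skewed the tool by 0.03 rad. I fixed that with a half turn of the wrist.
- **Missed push:** One check push at the bracket's end passed just above the lying leg and touched nothing.
- **Hard push:** The next push towards the end rail went up to 44 N at the wrist. It was at the fingertips, but that is above the 40 N limit set for the arm and gripper body. I re-checked the rear rail afterwards and nothing had shifted.

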